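Clamp the tall clip-top bead jar in the craft corner

TASK

The tall clip-top jar of wooden beads still has its wire bail standing open: press the bail's thumb tab down and in, over center, so that the bail snaps home against the front of the jar and clamps the lid shut. Leave the short jar's open bail as it is, and let go when done.

Things in the scene. Friction and masses are not known exactly. Their poses are not given: they have to be found in the camera images.
- tall_jar: Tall glass clip-top jar of beads, 80 mm diameter, rim 150 mm up, held fast by a 112 mm rubber foot (cannot move). Origin: centre of its underside. x level, its FRONT is its own -x; z up. Wooden lid: top 162 mm up, front edge 10 mm higher until clamped; hinged at the back, sprung up, pulled down by the bail: no need to touch it. A short jar (rim 80 mm) is open too, a medium one already clamped.
- tall_bail (a joint): Swing (rad) of the tall jar's wire bail about a level axis along the jar's y through (-52, 0, 142) mm in the jar's frame. 0 = open, pointing outwards (jar's -x) and 45 deg up; grows as it goes out and down: 0.79 level, 1.55 dead center, 2.18 home at its stop, pointing 80 deg down in front of the glass. Short of dead center it springs back open, past it it snaps home. 3 to 6 N on the tab do it.
- tall_bail_tab (a point): Centre of the flat steel thumb tab at the free end of the tall jar's bail, 58 mm from the pivot axis. Tab 24 mm long (46 to 70 mm from the pivot), 42 mm wide along the jar's y, 5 mm thick; two 5 mm wires 36 mm apart join it to the pivot. When open: 93 mm in front of the jar's axis, 183 mm above the table (top edge 193 mm). Its own x axis points to the pivot.
- short_bail_tab (a point): Centre of the same thumb tab on the short jar (80 mm diameter, rim 80 mm above the table, same foot, lid and bail, also fast). Its bail stands open: tab 113 mm above the table, 93 mm in front of that jar's axis. Leave it alone.
Not all that is in view belongs to the job. Leave any blue look-alike of the tall_jar alone.

How it is judged:
By the outcome, as a careful person would: the job done as asked, in the order asked, and still so for the second after the job is handed in, with the robot touching nothing.
It also fails if it takes over 32 s, if anything falls off the work surface, if the arm or the gripper's body presses on something with over 40 N, if the wrist force passes 120 N, or if a joint passes its speed limit or range.

ROBOT

A 6-joint arm with a two-finger parallel gripper is mounted at the origin on the work surface. World frame = base frame: x ahead of the robot, y to its left, z up, the work surface at z = 0. Lengths are in m, angles in degrees, forces in N, time in s.
With the tool pointing down it reaches from about 0.3 to 0.75 m from the base axis. Payload 8.5 kg.
Tool frame: the origin (TCP) lies at the very end of the fingers, on their centre line; the grasp point (between the pads) lies 19 mm behind it (env.grasp_offset is the distance from the TCP to the grasp point, in m); y points along the fingers, z is the direction in which the jaws open and shut, and the axes are right-handed (so a half turn about y gives the same grasp; the last joint's range is limited). The gripper opens to 85 mm and grips with 20 to 120 N. Pads are 22 mm wide; open, the fingers measure 114 mm over their backs; the gripper's body (76 mm by 85 mm) begins 54 mm behind the grasp point. The pads swing forward as they close: fully open they stand 13 mm farther back than shut.
Start: joints at [-84.528, 21.807, 74.336, -0, 83.858, -12.336], TCP at [0.168, -0.524, 0.231] pointing down, gripper open.
Joint ranges: [-178.18, 178.18], [-50.72, 133.34], [12.68, 142.11], [-81.47, 261.47], [9.98, 163.14], [-165.26, 165.26]. Speed limits (degrees/s): [136.94, 136.94, 180, 180, 180, 180].

INTERFACE

Orientations are given as a 3x3 rotation matrix whose columns are the frame's x, y, z axes.
In Python, from rig import env gives the robot as it stands. The module is installed in compiled form; this text tells all that it offers.
- The arm moves only by the shell command python3 -m pendant 'ROWS' [FORCE]. ROWS is JSON, a list of rows, each a list of 3 entries, a list of its own where there are three numbers: the shift along the world's x, y, z as a fraction of full scale, then the turn about the world's z as a fraction of full scale, then the opening, from 0 (shut) to 1 (fully open). A call has 1 to 12 rows; each row shifts and turns the commanded pose from where the row before left it; what a row does not reach is not made up. Full scale, the value 1, is 30 mm for a shift and 5 degrees for a turn. A row lasts 1/12 s, in which the tool goes at most 41.7 mm and 7.16 degrees, less where a joint would pass 70% of its speed; a pose out of reach is approached as far as the arm can. A call with a number of a shift or a turn outside -1 to 1 is refused whole. A call with a gripper value outside its range is refused whole. The fingers move at their own pace and stop on an object; FORCE is the grip in N (left out, the last holds). Time passes only in rows, so rows that do not move let the fingers close. It gives the time, the measured TCP pose, the force and the opening at its end, in the units of the state.
- env.observe(): the state, without advancing time (a new reading comes with each control period).
- env.get_image(name): name is "scene" or "top" or "wrist"; returns (picture, depth): 480x640x3 uint8, red, green, blue; 480x640 float32, m along the optical axis (not along the pixel's ray), 0 where there is no reading.
- env.camera_model(name): a dict with "camera_matrix" (3x3 intrinsics, pixels), "R" (3x3) and "t" (3): a world point X has camera coordinates R X + t; the wrist camera has in their place "tool_from_camera" (4x4, takes a point from camera to tool coordinates, whose origin is the TCP and whose axes are the tool frame's). Camera axes: x right, y down, z forward; pixel columns grow to the right and rows downward; lengths in m; the calibration is good to about 2 mm. A picture is of the moment at which its call begins: read the wrist's pose just before it. camera_model takes no time and is no camera call.
- env.close_job(): hands the job in, once; it reports no verdict.
The state is a dict: "time_s": time; "q": joint angles; "qvel": joint speeds; "joint_efforts": joint torques, N m; "position": TCP position; "tool_rot": TCP orientation; "ft_force": force on the tool from outside, world axes, zero at the start; "wrist_torque": the same for the moment, N m; "grip_width": finger opening in m.
Only numpy, scipy, OpenCV 4.12 (cv2) and the standard library are available. Lean on these libraries where they do the work, as an engineer would, in place of code of your own. Each camera call takes 0.05 s, during which the arm holds its last target.

## Working session

There is one attempt and no reset: what is moved stays moved. The work goes in short steps, Python scripts to look and compute and a shell command to move; the robot and the scene stay as the last step left them, time stands still between calls to the robot, and variables do not carry over. Pictures are saved under pics/ and viewed, and the job is handed in when it is done.

```bash
mkdir -p pics
python3 - <<'E'
from rig import env
import cv2,numpy as np
for n in("scene","top"):
    im,d=env.get_image(n); cv2.imwrite(f"pics/{n}0.png",im[:,:,::-1]); np.savez(f"pics/{n}0.npz",im=im,d=d)
    m=env.camera_model(n); print(n,m)
s=env.observe(); print(s['time_s'],s['position'],s['tool_rot'],s['ft_force'],s['grip_width'])
E
```

```text
scene {'camera_matrix': array([[518.07889391,   0.        , 321.97737285],
       [  0.        , 518.07889391, 242.80108563],
       [  0.        ,   0.        ,   1.        ]]), 'R': array([[ 0.0137033 ,  0.99969258,  0.02066308],
       [ 0.55178372,  0.0096733 , -0.83393114],
       [-0.83387466,  0.02282916, -0.55148154]]), 't': array([ 0.0244483 , -0.24810632,  1.45512068])}
top {'camera_matrix': array([[619.60994529,   0.        , 322.55826667],
       [  0.        , 619.60994529, 246.07769538],
       [  0.        ,   0.        ,   1.        ]]), 'R': array([[ 0.01212335, -0.99983542,  0.01349645],
       [-0.99495647, -0.01340606, -0.09940772],
       [ 0.09957229, -0.01222322, -0.99495525]]), 't': array([-0.03098849,  0.60710168,  1.14277034])}
0.1 [ 0.16817483 -0.52339304  0.23078347] [[-9.52086497e-01 -1.36083239e-04  3.05828848e-01]
 [-3.05828770e-01  1.26213558e-03 -9.52085695e-01]
 [-2.56434564e-04 -9.99999194e-01 -1.24328041e-03]] [-0.0642362  -0.41506779  0.40051242] 0.08511409578435081
```

View pics/scene0.png

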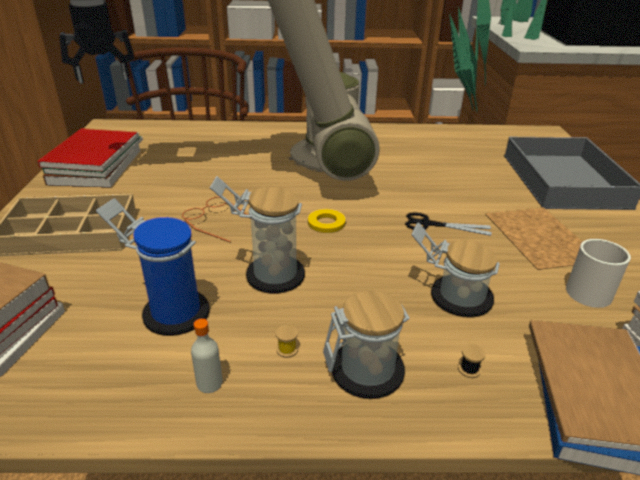

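View pics/top0.png

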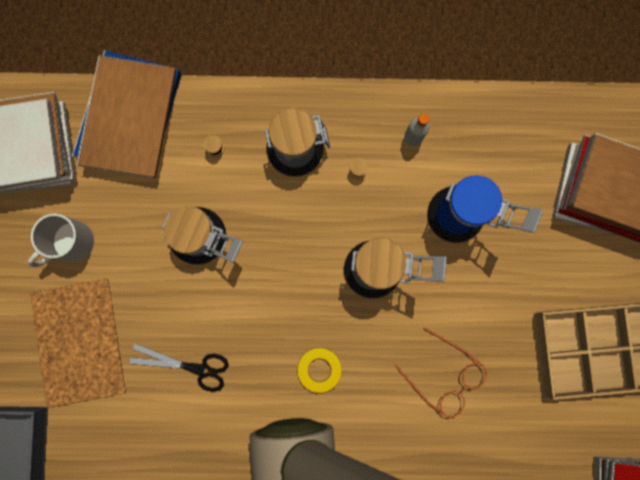

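Candidates for the tall jar:
- **Clear jar of beads, tall:** scene (274,235), tab (225,190); top (380,265), tab (432,268).
- **Blue look-alike:** scene (168,270), tab (115,213).
- **Short jar:** scene (465,275), tab (428,240).
- **Medium jar, already clamped:** scene (368,340).

I choose the clear tall jar. Next I'll check it in a crop and measure it.

```bash
cat > h.py <<'E'
import numpy as np,cv2
from rig import env
def ray(n,u,v):
    m=env.camera_model(n);R=m['R'];c=-R.T@m['t'];d=R.T@np.linalg.inv(m['camera_matrix'])@[u,v,1];return c,d
def onz(n,u,v,z):
    c,d=ray(n,u,v);return c+d*(z-c[2])/d[2]
def cloud(n,d):
    m=env.camera_model(n);K=m['camera_matrix'];v,u=np.mgrid[:480,:640]
    P=np.stack([(u-K[0,2])/K[0,0]*d,(v-K[1,2])/K[1,1]*d,d],-1)
    return (P-m['t'])@m['R']
E
python3 - <<'E'
from h import *
a=np.load('pics/top0.npz');b=np.load('pics/scene0.npz')
c1=cv2.resize(a['im'][215:315,330:460],None,fx=4,fy=4);c2=cv2.resize(b['im'][165:300,195:325],None,fx=4,fy=4)
o=np.zeros((540,1040,3),np.uint8);o[:400,:520]=c1;o[:540,520:]=c2
cv2.imwrite('pics/crop0.png',cv2.resize(o,(800,415))[:,:,::-1])
for n,x,box in(('top',a,(230,310,340,460)),('scene',b,(170,240,205,305))):
    P=cloud(n,x['d']);r0,r1,c0,c1=box
    Q=P[r0:r1,c0:c1].reshape(-1,3);im=x['im'][r0:r1,c0:c1].reshape(-1,3).astype(int)
    wood=(im[:,0]-im[:,2]>40)&(Q[:,2]>.155)&(Q[:,2]<.185)
    W=Q[wood]; print(n,'lid',len(W),W.min(0),W.max(0),W.mean(0)); (cx,cy),rr=cv2.minEnclosingCircle(W[:,:2].astype(np.float32));print(cx,cy,rr)
    t=(im.max(1)-im.min(1)<35)&(Q[:,2]>.168)&(Q[:,2]<.21)&(im.min(1)>90)
    T=Q[t]; print('tab',len(T),np.percentile(T,[2,50,98],axis=0),T.mean(0))
    cc=np.array([cx,cy]);v=T.mean(0)[:2]-cc;print('axis',np.degrees(np.arctan2(v[1],v[0])),np.hypot(*v))
E
```

```text
top lid 2061 [ 0.52498252 -0.20676295  0.15543179] [ 0.60915794 -0.07644123  0.1818718 ] [ 0.56607767 -0.11988058  0.1669766 ]
0.5577465295791626 -0.1423734426498413 0.06770753860473633
tab 428 [[ 0.5386438  -0.22128269  0.16923793]
 [ 0.55862115 -0.20817674  0.18291115]
 [ 0.57703502 -0.16059355  0.19462603]] [ 0.55860257 -0.19915986  0.18169215]
axis -89.13634245956057 0.056792869225439246
scene lid 1164 [ 0.52461004 -0.21686953  0.15530007] [ 0.61078867 -0.07529834  0.18425321] [ 0.57393059 -0.12146299  0.16736697]
0.5690975785255432 -0.14608393609523773 0.07143104821443558
tab 283 [[ 0.53908447 -0.22136148  0.16880463]
 [ 0.56370102 -0.20801654  0.18180769]
 [ 0.57886187 -0.161903    0.19375021]] [ 0.56160186 -0.20054664  0.18116522]
axis -97.83640137576408 0.05497610129886287
```

View pics/crop0.png

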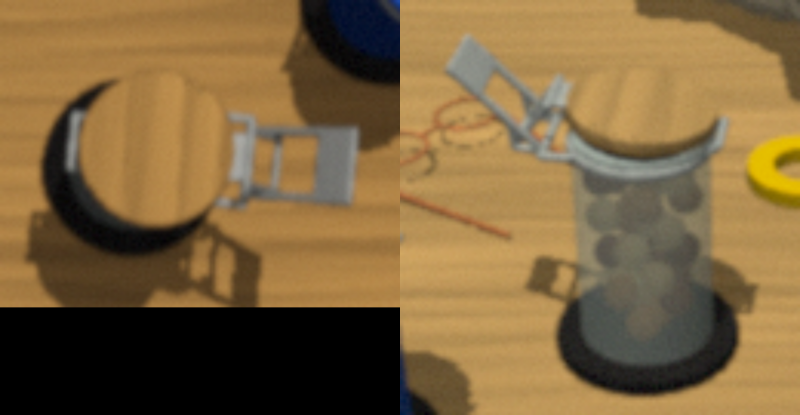

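The crop confirms the choice: clear glass with beads, tab open towards about -y. Next I'll refine the axis and front direction, then work out waypoints.

Run:
```python
from h import *
Ts=[];As=[]
for n,box in(('top',(230,310,340,460)),('scene',(170,240,205,305))):
    x=np.load(f'pics/{n}0.npz');P=cloud(n,x['d']);r0,r1,c0,c1=box
    Q=P[r0:r1,c0:c1].reshape(-1,3)
    im=x['im'][r0:r1,c0:c1].reshape(-1,3).astype(int)
    W=Q[(im[:,0]-im[:,2]>40)&(Q[:,2]>.157)&(Q[:,2]<.182)&(Q[:,1]>-.163)]
    (cx,cy),rr=cv2.minEnclosingCircle(W[:,:2].astype(np.float32))
    T=Q[(Q[:,2]>.176)&(Q[:,2]<.205)&(Q[:,1]<-.195)]
    rc=cv2.minAreaRect(T[:,:2].astype(np.float32))
    v=np.array(rc[0])-[cx,cy]
    print(n,'lid',cx,cy,rr,'tab',rc,T[:,2].min(),T[:,2].max(),'dir',np.degrees(np.arctan2(v[1],v[0])),np.hypot(*v))
x=np.load('pics/top0.npz');P=cloud('top',x['d'])
print('blue tab',P[217,530],'blue lid',P[200,475],'other tall z', P[265,380])
```

```text
top lid 0.5664262771606445 -0.11899338662624359 0.04290829598903656 tab ((0.5569355487823486, -0.2106810063123703), (0.021930834278464317, 0.040729958564043045), 83.88709259033203) 0.1761055058173829 0.19789193526968232 dir -95.90972850857774 0.09217751097126892
scene lid 0.5674810409545898 -0.1199902892112732 0.043465834110975266 tab ((0.5576826333999634, -0.21356797218322754), (0.019291851669549942, 0.044080618768930435), 83.95823669433594) 0.1760809512770713 0.1947376384831714 dir -95.97759026258468 0.09408927431437739
blue tab [ 0.6453765  -0.36540611  0.18297918] blue lid [ 0.67520533 -0.27779346  0.16875019] other tall z [ 0.56348076 -0.11800833  0.16499257]
```

```bash
python3 -m pendant '[[[0.5,0.4,0.4],0.8,0],[[0.8,0.65,0.4],0.8,0],[[0.8,0.65,0],0.8,0],[[0.8,0.65,0],0.8,0],[[0.8,0.65,0],0.8,0],[[0.8,0.65,0],0.8,0],[[0.8,0.65,0],0.8,0],[[0.8,0.65,0],0.8,0],[[0.8,0.65,0],0.8,0],[[0.8,0.65,0],0.8,0],[[0.8,0.65,0],0.8,0],[[0,0,0],0,0]]'; python3 -c "
from rig import env;import numpy as np
s=env.observe();print(s['tool_rot'],s['grip_width'])"
```

```text
time_s: 1.1
position: [0.426, -0.3134, 0.255]
tool_rot: [[-0.465, 0.001, 0.885], [-0.885, 0.001, -0.465], [-0.002, -1.0, -0.0]]
ft_force: [-0.1, 0.4, -0.1]
grip_width: 0.0001
[[-4.65410233e-01  5.56277747e-04  8.85094913e-01]
 [-8.85093703e-01  1.47651229e-03 -4.65410525e-01]
 [-1.56575104e-03 -9.99998755e-01 -1.94825999e-04]] 8.346868805130447e-05
```

```bash
python3 -m pendant '[[[0.7,0.5,0],0.7,0],[[0.7,0.5,0],0.7,0],[[0.7,0.5,0],0.7,0],[[0.7,0.5,0],0.7,0],[[0.7,0.5,0],0.7,0],[[0.7,0.5,0],0.7,0],[[0.17,0.28,0],0.1,0],[[0,0,0],0,0],[[0,0,0],0,0]]'
python3 - <<'E'
from h import *
for n,b in(("scene",(100,300,150,350)),("top",(180,330,300,500))):
    im,d=env.get_image(n);cv2.imwrite(f"pics/{n}1.png",cv2.resize(im[b[0]:b[1],b[2]:b[3]],None,fx=3,fy=3)[:,:,::-1])
E
```

```text
time_s: 1.85
position: [0.5538, -0.2184, 0.255]
tool_rot: [[-0.118, -0.001, 0.993], [-0.993, 0.0, -0.118], [0.0, -1.0, -0.001]]
ft_force: [0.6, -0.6, -0.7]
grip_width: -0.0
```

View pics/scene1.png

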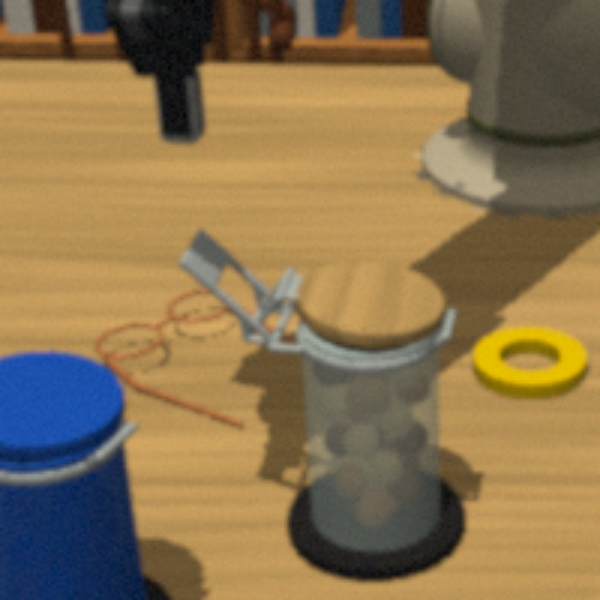

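The closed fingertip (crop pixel (180,138)) hangs straight above the tab (crop (200,250)). I'll descend onto it.

```bash
python3 -m pendant '[[[0.1,0.1,-0.6],0.1,0],[[0,0,-0.6],0,0],[[0,0,-0.5],0,0],[[0,0,-0.2],0,0],[[0,0,-0.2],0,0],[[0,-0.03,-0.2],0,0],[[0,-0.03,-0.2],0,0],[[0,0,0],0,0]]'
```

```text
time_s: 2.62
position: [0.5574, -0.2184, 0.1813]
tool_rot: [[-0.109, 0.002, 0.994], [-0.994, -0.002, -0.109], [0.002, -1.0, 0.002]]
ft_force: [-1.1, -0.1, 4.2]
grip_width: 0.0002
```

In contact (4 N). Pressing on downwards.

```bash
python3 -m pendant '[[[0,-0.03,-0.25],0,0],[[0,-0.03,-0.25],0,0],[[0,-0.03,-0.25],0,0],[[0,0,-0.25],0,0],[[0,0,-0.25],0,0],[[0,0,0],0,0]]'; python3 -m pendant '[[[0,0,-0.2],0,0],[[0,0,-0.2],0,0],[[0,0,-0.2],0,0],[[0,0,0],0,0]]'
```

```text
time_s: 3.12
position: [0.5568, -0.2195, 0.141]
tool_rot: [[-0.108, -0.002, 0.994], [-0.994, 0.002, -0.108], [-0.001, -1.0, -0.002]]
ft_force: [-0.1, -1.8, 2.7]
grip_width: -0.0
time_s: 3.45
position: [0.5569, -0.2192, 0.1232]
tool_rot: [[-0.108, -0.002, 0.994], [-0.994, 0.001, -0.108], [-0.001, -1.0, -0.002]]
ft_force: [-0.1, -0.0, -0.1]
grip_width: -0.0001
```

The force dropped to zero earlier than I expected, so I'll look.

Run:
```python
from h import *
im,d=env.get_image("scene");cv2.imwrite("pics/scene2.png",cv2.resize(im[150:310,180:340],None,fx=3.7,fy=3.7)[:,:,::-1])
```

```text
(no output)
```

View pics/scene2.png

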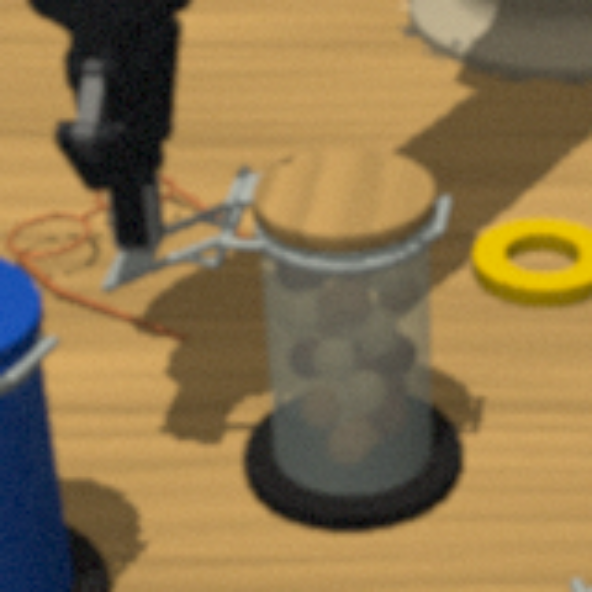

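The tab is under the fingertip, about 25° below level. I'll keep going down and slightly in.

```bash
python3 -m pendant '[[[0,0,-0.2],0,0],[[0,0,-0.2],0,0],[[0,0,-0.2],0,0],[[0,0,0],0,0]]'; python3 -m pendant '[[[0.01,0.1,-0.15],0,0],[[0.01,0.1,-0.15],0,0],[[0,0,0],0,0],[[0,0,0],0,0]]';  python3 - <<'E'
from h import *
im,d=env.get_image("scene");cv2.imwrite("pics/scene3.png",cv2.resize(im[150:310,180:340],None,fx=3.7,fy=3.7)[:,:,::-1])
E
```

```text
time_s: 3.83
position: [0.5567, -0.2195, 0.1051]
tool_rot: [[-0.108, -0.002, 0.994], [-0.994, 0.001, -0.108], [-0.001, -1.0, -0.002]]
ft_force: [-0.1, 0.2, -0.6]
grip_width: -0.0
time_s: 4.17
position: [0.5578, -0.2134, 0.0975]
tool_rot: [[-0.107, -0.001, 0.994], [-0.994, 0.0, -0.107], [-0.0, -1.0, -0.001]]
ft_force: [-0.6, 0.6, 0.0]
grip_width: -0.0003
```

View pics/scene3.png

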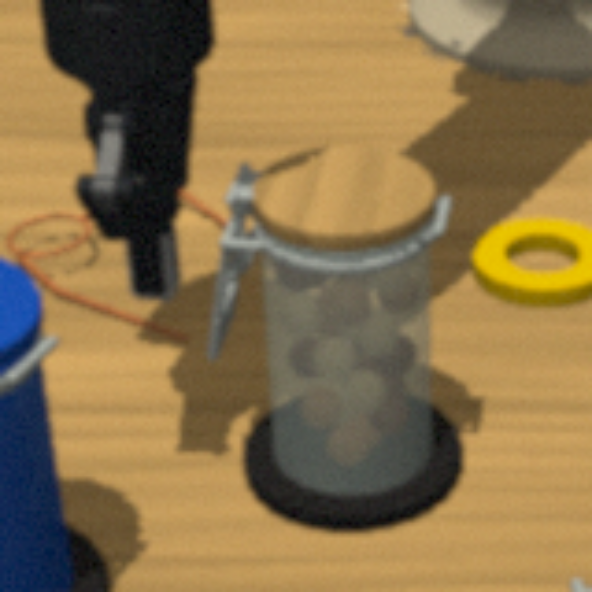

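It has snapped over, and the bail hangs against the front of the glass. I'll retreat outwards, then up, and verify.

```bash
python3 -m pendant '[[[0,-0.5,0.2],0,0],[[-0.1,-0.5,0.6],0,0],[[-0.2,-0.2,0.9],0,0],[[-0.5,-0.2,0.9],0,0],[[-0.8,-0.2,0.9],0,0],[[-0.8,-0.2,0.9],0,0],[[-0.8,-0.2,0.5],0,0],[[-0.8,-0.2,0],0,0],[[0,0,0],0,0],[[0,0,0],0,0],[[0,0,0],0,0]]'
python3 - <<'E'
from h import *
for n in("scene","top"):
    im,d=env.get_image(n);cv2.imwrite(f"pics/{n}4.png",im[:,:,::-1])
    P=cloud(n,d)
    f=np.array([-.1045,-.9945,0]);a=np.array([.567,-.1195,0]);Q=P-a
    r=Q@f;s=Q@np.array([.9945,-.1045,0])
    m=(np.abs(s)<.025)&(r>.05)&(r<.13)&(P[...,2]>.06)&(P[...,2]<.21)&(d>0)
    print(n,m.sum())
    for z in np.arange(.06,.21,.015):
        k=m&(P[...,2]>=z)&(P[...,2]<z+.015)
        if k.sum():print(round(z,3),k.sum(),np.percentile(r[k],[5,50,95]).round(4))
    k=(np.hypot(Q[...,0],Q[...,1])<.035)&(P[...,2]>.12)
    print('lid z front',np.median(P[...,2][k&(r>.02)]),'back',np.median(P[...,2][k&(r<-.02)]))
E
```

```text
time_s: 5.13
position: [0.4381, -0.2802, 0.2451]
tool_rot: [[-0.108, 0.001, 0.994], [-0.994, -0.0, -0.108], [0.0, -1.0, 0.001]]
ft_force: [0.7, -0.5, -0.4]
grip_width: 0.0002
scene 228
0.075 36 [0.0613 0.063  0.0661]
0.09 48 [0.0596 0.0609 0.064 ]
0.105 24 [0.0565 0.06   0.0622]
0.12 47 [0.0509 0.0549 0.0593]
0.135 35 [0.0509 0.0533 0.0564]
0.15 36 [0.0502 0.0515 0.0538]
0.165 2 [0.0516 0.0519 0.0521]
lid z front 0.16386597039650042 back 0.16396403993659903
top 69
0.075 6 [0.0641 0.0655 0.0662]
0.09 9 [0.0613 0.0629 0.0638]
0.12 1 [0.0523 0.0523 0.0523]
0.135 22 [0.0506 0.0527 0.0544]
0.15 28 [0.0502 0.0514 0.0525]
0.165 3 [0.0501 0.0501 0.0505]
lid z front 0.16251462913998754 back 0.16267087431011024
```

View pics/scene4.png

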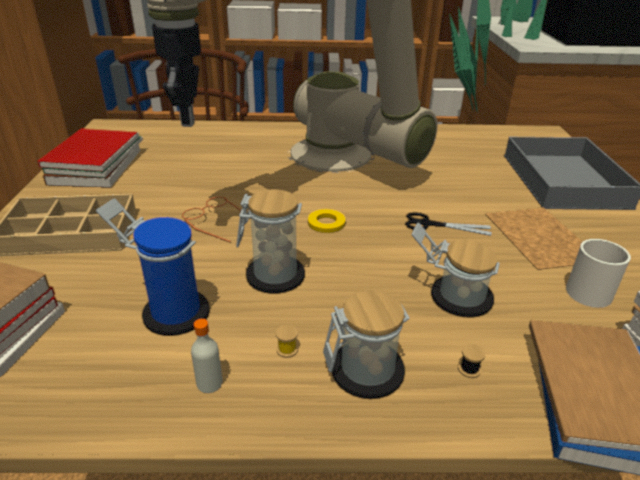

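View pics/top4.png

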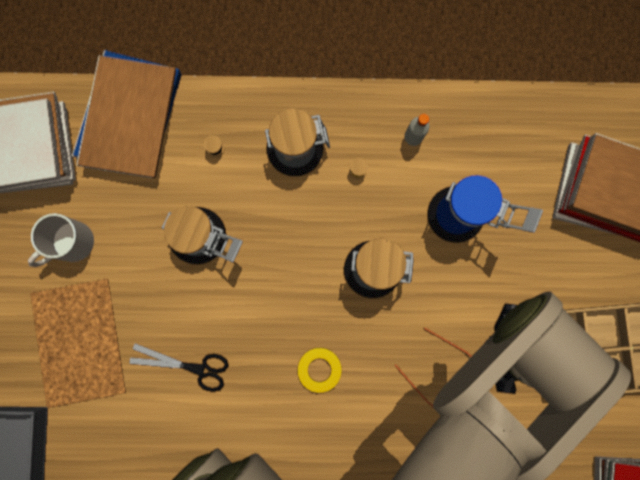

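The tall jar's bail is home: the tab sits at r≈62 mm and z≈85 mm, about 80° down. The lid is level at 163 mm. The short jar's bail (scene (428,240)) and the blue jar's bail (scene (118,212)) are still open as before, and the arm touches nothing. Handing in.

```bash
python3 -c "
from rig import env
print(env.close_job())"
```

```text
the job is handed in; nothing more can be done
None
```

I pressed the tall bead jar's thumb tab down and in with the closed fingertips. The bail went over dead center and snapped home, and I then backed the arm off and handed the job in at about 5.2 s.

- **Bail:** in the last depth check the tab was about 62 mm in front of the jar's axis and 85 mm up. The wire points about 80° down, against the front of the glass.
- **Lid:** it was level, at about 163 mm front and back, against a stated clamped height of 162 mm.
- **Other jars:** the short jar's bail and the blue look-alike's bail look unchanged and open in the pictures from both fixed cameras.
- **Force:** the highest reading was about 4 N, as the fingertips met the tab. It fell to about zero earlier than I expected, at roughly 25° below level. A picture showed the tab still under the fingertips, so I carried on.
- **At hand-in:** the arm was clear of everything, with wrist force under 1 N. No check failed.

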